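# Put two lacquer bottles right on the shade carousel and hold one at the colour reader

### The arm

A 6-joint arm with a two-finger parallel gripper is mounted at the origin on a cart in front of the work surface, level with it; the furniture and walls round the work are solid. World frame = base frame: x ahead of the robot, y to its left, z up, the work surface at z = 0. Lengths are in m, angles in rad, forces in N, time in s.
With the tool pointing down it reaches from about 0.35 to 0.775 m from the base axis. Payload 7.3 kg.
Tool frame: the origin (TCP) lies at the very end of the fingers, on their centre line; the grasp point (between the pads) lies 19 mm behind it; z points along the fingers, y is the line along which they close (so a half turn about z gives the same grasp; the last joint's range is limited). The gripper opens to 92 mm and grips with 3 to 60 N. Pads are 19 mm wide; open, the fingers measure 130 mm over their backs; the gripper's body (75 mm by 190 mm) begins 47 mm behind the grasp point.
Start: joints at [1.086, 0.342, 1.524, -0, 1.275, -0.146], TCP at [0.174, 0.495, 0.227] pointing down, gripper open.
Joint ranges: [-2.53, 2.53], [-0.77, 2.02], [0.04, 2.7], [-1, 4.14], [0.28, 2.66], [-3.11, 3.11]. Speed limits (rad/s): [2.57, 2.57, 3.14, 3.14, 3.14, 3.14].

### API

Orientations are given as [roll, pitch, yaw] about the fixed x, y, z axes, in that order (R = Rz(yaw) Ry(pitch) Rx(roll)).
In Python, from cell import robot, read_camera, get_calibration gives the robot as it stands. The module is installed in compiled form; this text tells all that it offers.
- The arm moves only by the tool send_rows, never from a script. Its argument "plan" is a list of rows, each a list of 2 entries, a list of its own where there are three numbers: the shift along the tool's x, y, z as a fraction of full scale, then the turn, a rotation vector about the tool's x, y, z as a fraction of full scale. A call has exactly 10 rows; each row shifts and turns the commanded pose from where the row before left it, along the tool's axes as they then stand; what a row does not reach is not made up. Full scale, the value 1, is 0.025 m for a shift and 90 degrees for a turn. A row lasts 1/8 s, in which the tool goes at most 62.5 mm and 10.7 degrees, less where a joint would pass 70% of its speed; a pose out of reach is approached as far as the arm can. A call with a number of a shift or a turn outside -1 to 1 is refused whole. A call with a gripper value outside its range is refused whole. "gripper" is the opening, from -1 (shut) to 1 (fully open), so that 0 is half open, set as the call begins (left out, the last holds). The fingers move at their own pace and stop on an object; "force" is the grip in N (left out, the last holds). Time passes only in rows, so rows that do not move let the fingers close, or fill a call up. It gives the time, the measured TCP pose, the force, the opening and the grip force at its end, in the units of the state.
- robot.observe(): the state, without advancing time (a new reading comes with each control period).
- read_camera(name): name is "scene" or "top"; returns (picture, depth): 400x640x3 uint8, blue, green, red; 400x640 float32, m along the optical axis (not along the pixel's ray), 0 where there is no reading.
- get_calibration(name): a dict with "intrinsics" (3x3 intrinsics, pixels), "rvec" (rotation vector, rad) and "tvec" (3), from world to camera coordinates, as OpenCV has them. Camera axes: x right, y down, z forward; pixel columns grow to the right and rows downward; lengths in m; the calibration is good to about 2 mm. A picture is of the moment at which its call begins. get_calibration takes no time and is no camera call.
- robot.hand_in(): hands the job in; it is judged then, once.
The state is a dict: "time": time; "qpos": joint angles; "qvel": joint speeds; "joint_efforts": joint torques, N m; "tool_pos": TCP position; "tool_rot": TCP orientation; "contact_force": force on the tool from outside, world axes, zero at the start; "torque": the same for the moment, N m; "opening": finger opening in m; "grip_force": force on a finger pad.
Only numpy, scipy, OpenCV 4.12 (cv2) and the standard library are available. Lean on these libraries where they do the work, as an engineer would, in place of code of your own. Each camera call takes 0.05 s, during which the arm holds its last target. There are 200 camera calls.

### The job

On the turning carousel the wine-red lacquer bottle and the black one have been put back in each other's cups: change them over (the free cup helps) so that the wine-red bottle stands in the red cup and the black bottle in the black cup. Then turn the carousel until the wine-red bottle stands squarely in front of the colour reader on the carousel's foot, and finish with the centre knob gripped, holding the carousel still there for the reading. Let no bottle tip over, leave the amber bottles in their cups and leave the other things on the table where they are.

Things in the scene. Friction and masses are not known exactly. Their poses are not given: they have to be found in the camera images.
- carousel: white round deck, 232 mm across, its top 31 mm up, with six cups every 60 degrees. Origin on its upright axis 22 mm up, z up; -x points to the red cup, which starts 29 to 120 degrees counter-clockwise (from above) of the reader. Turns freely both ways without end on a bearing with light friction (0.05 N m: 0.6 N on a bottle turns it); stays where left; bottles turn with it, but rock if it is jerked.
- carousel_foot: grey round cast foot of the carousel, 176 mm across, fixed to the table, with a steel bracket that carries the colour reader. Origin on the turning axis at table height, z up; its -x axis points from the axis to the reader, its y axis lies across the reader's line of sight. The bracket with the reader reaches 0.21 m from the axis and 76 mm above the table.
- reader_lens (a point): lens of the colour reader (steel barrel 18 mm across, level, looking at the carousel's axis), 139 mm from the axis and 60 mm above the table; it looks at the upper half of the bottle's body, over the rim of its cup.
- knob_grip (a point): middle of the black fluted round knob on the carousel's axis, 36 mm across and 28 mm high, its top 116 mm above the table, on a 16 mm stem; this point is 102 mm above the table. The knob is fixed to the deck and turns with it; room all round to grip it from above in any direction (its top is 11 mm above the bottles' caps, 90 mm away).
- carousel_knob: the same knob as a body, origin at the centre of its underside, 88 mm above the table.
- cup_red (a point): The red cup on the deck (all cups: 20 mm deep, 29.5 mm inside at the floor widening to 33 mm at the mouth, 38 mm outside). At the start the black bottle stands in it. Point: centre of the cup's floor, where the underside of a seated bottle's centre lies, 31 mm above the table and 90 mm from the carousel's axis.
- cup_black (a point): The black cup. At the start the wine-red bottle stands in it. Point: centre of the cup's floor, where the underside of a seated bottle's centre lies, 31 mm above the table and 90 mm from the carousel's axis.
- cup_free (a point): The one grey cup that is empty at the start, opposite the red cup. Point: centre of the cup's floor, where the underside of a seated bottle's centre lies, 31 mm above the table and 90 mm from the carousel's axis.
- red_bottle: small lacquer bottle, wine-red glass with a pale label, 27 mm round body up to 41 mm, then a black cap 19 mm across up to 74 mm; 34 g. Origin: centre of its underside, z up.
- black_bottle: small lacquer bottle, all black, 27 mm round body up to 41 mm, then a black cap 19 mm across up to 74 mm; 34 g. Origin: centre of its underside, z up.
- amber_1: small lacquer bottle, brown amber glass with a pale label, 27 mm round body up to 41 mm, then a black cap 19 mm across up to 74 mm; 34 g. Origin: centre of its underside, z up. Stands in a grey cup of the carousel and stays there.
- amber_2: small lacquer bottle, brown amber glass with a pale label, 27 mm round body up to 41 mm, then a black cap 19 mm across up to 74 mm; 34 g. Origin: centre of its underside, z up. Stands in a grey cup of the carousel and stays there.
- amber_3: small lacquer bottle, brown amber glass with a pale label, 27 mm round body up to 41 mm, then a black cap 19 mm across up to 74 mm; 34 g. Origin: centre of its underside, z up. Stands in a grey cup of the carousel and stays there.
- white_carton: white and dark grey folding carton, 34x34x117 mm, standing; to be left alone. Origin: its underside.
- counter: white hand tally counter with a finger ring, 46x67x22 mm; to be left alone. Origin: its underside.
- labels: roll of white labels lying flat, 68 mm across, 26 mm high; to be left alone. Origin: its underside.

How it is judged:
On the way, in this order (a step that is already met when the one before it is completed fails the run):
1. the wine-red bottle stands released in the red cup and the black bottle in the black cup (horizontal distance between red_bottle and cup_red below 0.005 m and z of red_bottle in the frame of cup_red between -0.004 and 0.004 m and angle between each of red_bottle, black_bottle's own z axis and vertical below 0.12 rad and horizontal distance between black_bottle and cup_black below 0.005 m and z of black_bottle in the frame of cup_black between -0.004 and 0.004 m and contact force between the fingers and red_bottle below 0.05 N and contact force between the fingers and black_bottle below 0.05 N and contact force between the fingers and amber_1 below 0.05 N and contact force between the fingers and amber_2 below 0.05 N and contact force between the fingers and amber_3 below 0.05 N), for 0.2 s.
2. the carousel, gripped by its knob, is still with the wine-red bottle in front of the reader (y of red_bottle in the frame of carousel_foot between -0.008 and 0.008 m and x of red_bottle in the frame of carousel_foot below 0 m and distance between the grasp point and knob_grip below 0.03 m and contact force between the fingers and carousel_knob above 3 N and angular speed of carousel below 0.05 rad/s), for 0.3 s.
At the end, for the whole second after the job is handed in: Red bottle seated in red cup, black in black cup (5 mm), ambers seated, all upright, no bottle touched; red bottle within 8 mm of the reader's line of sight, on its side; carousel under 0.05 rad/s; fingers grip the knob (within 30 mm of its middle, over 3 N) (all of step 1 and all of step 2 and angle between each of amber_1, amber_2, amber_3's own z axis and vertical below 0.12 rad and z of amber_1 in the frame of cup_red between -0.004 and 0.004 m and z of amber_2 in the frame of cup_red between -0.004 and 0.004 m and z of amber_3 in the frame of cup_red between -0.004 and 0.004 m); the arm keeps its last pose, push and grip.
It fails at once if a bottle is tipped over (angle between any of red_bottle, black_bottle, amber_1, amber_2, amber_3's own z axis and vertical above 0.7 rad).
It fails at once if an amber bottle leaves the carousel's cups (z of any of amber_1, amber_2, amber_3 in the frame of cup_red above 0.02 m).
It fails at once if another thing on the table is moved by more than 30 mm (distance of any of white_carton, counter, labels from where it was at the start of the episode above 0.03 m).
It also fails if it takes over 72 s, if anything falls off the work surface, if the arm or the gripper's body presses on something with over 40 N, if the wrist force passes 120 N, or if a joint passes its speed limit or range.

## Working session

There is one attempt and no reset: what is moved stays moved. The work goes in short steps, Python scripts to look and compute and a tool call to move; the robot and the scene stay as the last step left them, time stands still between calls to the robot, and variables do not carry over. Pictures are saved under pics/ and viewed, at most 12 in all, crops included, and the job is handed in when it is done.

Besides the shell and the picture viewer there is one more tool, called after ">>>" in YAML: its name, and indented under it one key for each argument. send_rows: Moves the arm, as the interface text tells. Shift numbers are shares of 0.025 m and turn numbers shares of 90 degrees, none past 1 either way. Its arguments: {"type":"object","properties":{"plan":{"type":"array"},"gripper":{"type":"number"},"force":{"type":"number"}},"required":["plan"]}

```bash
mkdir -p pics
python3 - <<'E'
from cell import robot, read_camera, get_calibration
import cv2,numpy as np
s=robot.observe();print(s)
for n in("scene","top"):
    p,d=read_camera(n);cv2.imwrite(f"pics/{n}0.png",p);np.save(f"{n}d0.npy",d)
    c=get_calibration(n);print(n,c)
E
```

```text
{'time': 0.0, 'qpos': array([ 1.08597726e+00,  3.42763070e-01,  1.52500518e+00,  3.08077348e-05,
        1.27536697e+00, -1.45993551e-01]), 'qvel': array([-0.00125903,  0.00046627,  0.00110155, -0.00124011, -0.00176335,
        0.00044189]), 'joint_efforts': array([-3.04554296e-04, -4.31236446e+01, -2.44223696e+01,  7.18862540e-02,
        5.56028215e-02, -1.12452753e-04]), 'tool_pos': array([0.1742822 , 0.49481389, 0.22602814]), 'tool_rot': array([-3.14007078e+00, -2.53551823e-04,  2.80275795e+00]), 'contact_force': array([ 0.03229427, -0.26540233, -0.32048972]), 'torque': array([-0.05069676,  0.01045859, -0.00013156]), 'grip_force': 0.0, 'opening': 0.09184966076299654}
scene {'intrinsics': array([[473.75501238,   0.        , 318.69169616],
       [  0.        , 473.75501238, 206.05310308],
       [  0.        ,   0.        ,   1.        ]]), 'rvec': array([ 2.0776183, -0.8177617,  0.4393848]), 'tvec': array([-0.37835327,  0.30454554,  0.85024251])}
top {'intrinsics': array([[450.19729268,   0.        , 313.93995186],
       [  0.        , 450.19729268, 196.9748558 ],
       [  0.        ,   0.        ,   1.        ]]), 'rvec': array([ 2.16708505, -2.15497793,  0.10069345]), 'tvec': array([0.02592615, 0.55426594, 1.14131048])}
```

View pics/scene0.png

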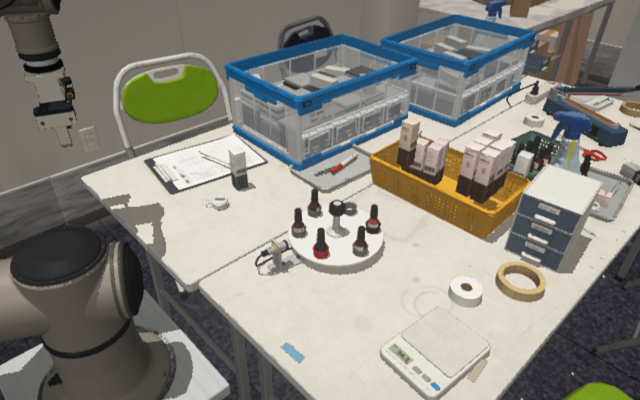

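View pics/top0.png

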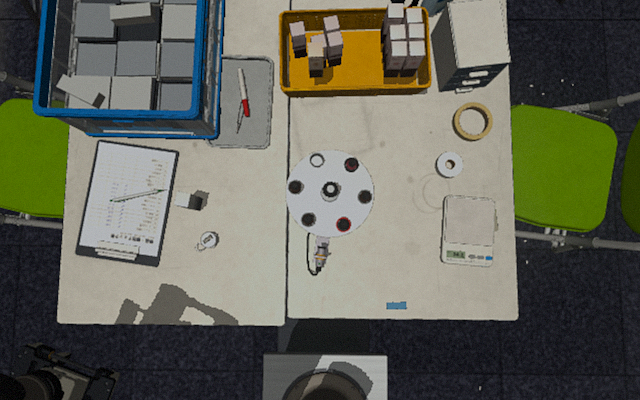

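The scene view shows the carousel at (336,235), and the top view shows it at (331,190). The red cup is near (344,224) in top, the free cup near (317,160), and the reader near (321,245). I'll zoom in to tell the bottles apart.

```bash
cat > h.py <<'E'
import cv2,numpy as np
from cell import robot, read_camera, get_calibration
def cal(n):
    c=get_calibration(n);R=cv2.Rodrigues(np.array(c["rvec"],float))[0];return np.array(c["intrinsics"]),R,np.array(c["tvec"]).ravel()
def ray(n,uv,z):
    K,R,t=cal(n);o=-R.T@t;d=R.T@np.linalg.inv(K)@np.array([uv[0],uv[1],1.]);return o+d*(z-o[2])/d[2]
def proj(n,P):
    K,R,t=cal(n);c=K@(R@np.asarray(P,float)+t);return c[:2]/c[2]
E
python3 - <<'E'
from h import *
p=cv2.imread("pics/top0.png");s=cv2.imread("pics/scene0.png")
a=cv2.resize(p[140:290,276:386],None,fx=4,fy=4,interpolation=cv2.INTER_CUBIC)
b=cv2.resize(s[180:280,240:400],None,fx=2.2,fy=2.2,interpolation=cv2.INTER_CUBIC)
o=np.zeros((600,800,3),np.uint8);o[:a.shape[0],:440]=a;o[:b.shape[0],445:445+b.shape[1]]=b
cv2.imwrite("pics/z.png",o)
# deck outline: white pixels vs table by hue? fit from depth at 31mm
d=np.load("topd0.npy");K,R,t=cal("top")
v,u=np.mgrid[0:400,0:640];c=np.stack([(u-K[0,2])/K[0,0]*d,(v-K[1,2])/K[1,1]*d,d],-1)
W=(c-t)@R
reg=np.zeros(d.shape,bool);reg[130:300,270:400]=1
def st(m,n):print(n,m.sum(),W[m].mean(0).round(4))
m=reg&(d>0)&(abs(W[...,2]-.031)<.006)
(q,r)=cv2.minEnclosingCircle(W[m][:,:2].astype(np.float32));print("deck",q,r,m.sum())
m=reg&(W[...,2]>.09)
k,l,stt,ce=cv2.connectedComponentsWithStats(m.astype(np.uint8))
for i in range(1,k):
    if stt[i,4]>8:st((l==i),"hi %s"%ce[i].round(1))
E
```

```text
deck (0.5174969434738159, -0.0029908493161201477) 0.16496890783309937 4990
hi [351.7 160.9] 41 [ 0.6358 -0.0641  0.1031]
hi [293.7 184.3] 42 [0.5734 0.0762 0.1288]
hi [329.6 188.7] 187 [ 0.564  -0.0095  0.1262]
hi [365.8 194.4] 41 [ 0.5533 -0.0982  0.1027]
hi [306.9 218.1] 39 [0.4946 0.0449 0.1033]
hi [343.1 223.4] 38 [ 0.481  -0.0415  0.1319]
```

View pics/z.png

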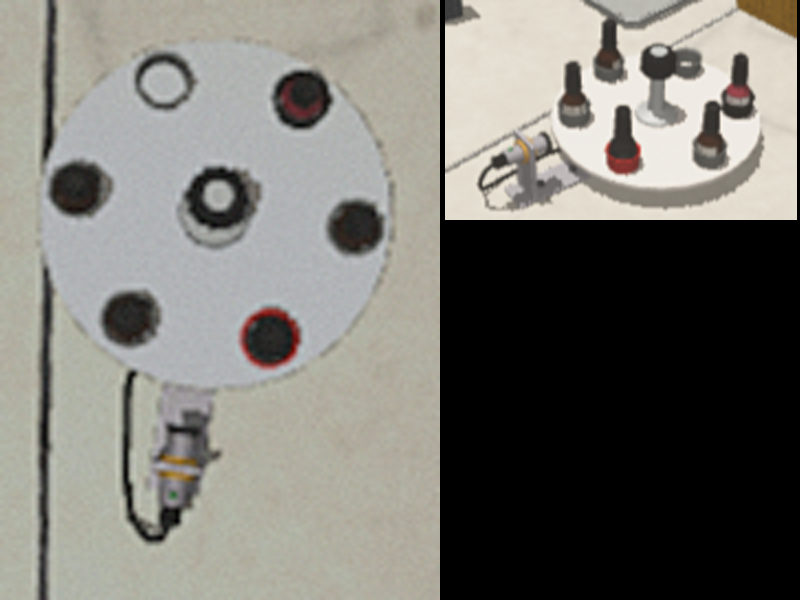

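The crop shows these positions in top pixels: the wine-red bottle in the black cup at (351.5,164), the black bottle in the red cup at (343,224), and the free cup at (317,160). The reader barrel is around (322,250). Next I'll measure them accurately.

```bash
cat >> h.py <<'E'
def caps(p,C,n="top"):
    # dark blobs near ring of radius .09 at cap-top height .105
    g=p.max(2);out=[]
    m=((g<75)*255).astype(np.uint8)
    k,l,s,ce=cv2.connectedComponentsWithStats(m)
    for i in range(1,k):
        if 40<s[i,4]<900:
            q=ray(n,ce[i],.100)
            if np.hypot(*(q[:2]-C))<.125: out.append((q[:2].round(4),s[i,4],ce[i].round(1)))
    return out
E
python3 - <<'E'
from h import *
p=cv2.imread("pics/top0.png")
h=cv2.cvtColor(p,cv2.COLOR_BGR2HSV)
print("px table",p[280,300],p[150,300],"deck",p[205,320],p[170,335])
# deck: bluish white vs warm table : b-r
diff=p[...,0].astype(int)-p[...,2]
m=(cv2.GaussianBlur(diff.astype(np.float32),(3,3),0)>-6).astype(np.uint8)*255
z=np.zeros_like(m);z[145:240,280:382]=m[145:240,280:382]
z=cv2.morphologyEx(z,cv2.MORPH_OPEN,np.ones((5,5)))
cs=max(cv2.findContours(z,0,1)[0],key=cv2.contourArea)
hull=cv2.convexHull(cs)[:,0]
pts=np.array([ray("top",q,.031)[:2] for q in cs[:,0]])
A=np.c_[2*pts,np.ones(len(pts))]
w=np.ones(len(pts),bool)
for _ in range(6):
    x=np.linalg.lstsq(A[w],(pts[w]**2).sum(1),rcond=None)[0];r=np.sqrt(x[2]+x[:2]@x[:2]);e=abs(np.hypot(*(pts-x[:2]).T)-r);w=e<max(.002,np.median(e)*2)
print("deck",x[:2],r,w.sum(),len(w));C=x[:2]
for c in caps(p,C): print(c, np.hypot(*(c[0]-C)), np.degrees(np.arctan2(*(c[0]-C)[::-1])))
# red ring
def cen(mask,n):
    return
m=((h[...,0]<8)|(h[...,0]>170))&(h[...,1]>130)&(h[...,2]>80)
m[:205]=0;m[240:]=0;m[:,:325]=0;m[:,365:]=0
v,u=np.nonzero(m);(q,r)=cv2.minEnclosingCircle(np.c_[u,v].astype(np.float32));P=ray("top",q,.051)[:2];print("redring",q,r,P,np.hypot(*(P-C)),np.degrees(np.arctan2(*(P-C)[::-1])))
P=ray("top",(276+164/4-.4,140+82/4-.4),.045)[:2];print("free",P,np.hypot(*(P-C)),np.degrees(np.arctan2(*(P-C)[::-1])))
s=cv2.imread("pics/scene0.png")
for q in [(322-.4,140+443/4),(319,140+490/4),(322,140+425/4)]:
    P=ray("top",q,.069)[:2];print("reader",P,np.degrees(np.arctan2(*(P-C)[::-1])))
for nm,q in [("carton",(190,201)),("counter",(208,240)),("labels",(449,164))]: print(nm,ray("top",q,.03 if nm!="carton" else .11))
E
```

```text
px table [168 181 181] [144 157 162] deck [182 178 176] [179 177 175]
deck [ 0.56430763 -0.00969128] 0.11259955186322966 238 405
(array([ 0.6289, -0.0633]), np.int32(125), array([351.3, 163.9])) 0.08394086780892511 -39.69112610893295
(array([0.5717, 0.0755]), np.int32(127), array([294.7, 186.7])) 0.08551140888575429 85.04065071441988
(array([ 0.5655, -0.0117]), np.int32(131), array([330.3, 189.4])) 0.002335959883864967 -59.306783512540065
(array([ 0.5487, -0.0955]), np.int32(120), array([364.6, 196.4])) 0.08721659714460525 -100.3087531386081
(array([0.4921, 0.0429]), np.int32(123), array([307.7, 219.2])) 0.08932963897736909 143.93287267294005
(array([ 0.4801, -0.043 ]), np.int32(106), array([343.1, 224.4])) 0.09055603729775075 -158.41849415162702
redring (343.0, 224.0) 7.211202621459961 [ 0.48331605 -0.04533777] 0.08848902962559856 -156.24445992077034
free [0.64848582 0.02254397] 0.09013921532564226 20.95387289724007
reader [0.41587767 0.008675  ] 172.94624634277892
reader [0.38697103 0.0149774 ] 172.08060543852844
reader [0.42697984 0.00773142] 172.7695468628855
carton [0.53425758 0.32873108 0.11      ]
counter [0.44103963 0.30177146 0.03      ]
labels [ 0.64235661 -0.32298835  0.03      ]
```

Run:
```python
from h import *
from scipy.optimize import least_squares
p=cv2.imread("pics/top0.png");s=cv2.imread("pics/scene0.png")
C0=np.array([.565,-.0105])
T=[(351.3,163.9,120),(294.7,186.7,240),(364.6,196.4,60),(307.7,219.2,300),(343.1,224.4,0)]
def model(x,a,z): 
    t=x[2]+np.radians(a);return np.array([x[0]+.09*np.cos(t),x[1]+.09*np.sin(t),z])
def f(x):
    r=[]
    for u,v,a in T: r+=list(proj("top",model(x,a,x[3]))-(u,v))
    r+=list(proj("top",model(x,180,.048))-(316.7,160.2)); r+=list(.5*(proj("top",model(x,0,.051))-(343,224)))
    return r
q=least_squares(f,[*C0,np.radians(-158),.09]);print("top fit",q.x[:2],np.degrees(q.x[2]),q.x[3],np.array(q.fun).round(2))
# scene: dark tall caps, centroid
g=s.max(2);m=((g<60)*255).astype(np.uint8)
k,l,st,ce=cv2.connectedComponentsWithStats(m)
pred={a:proj("scene",model(q.x,a,.088)).round(1) for a in (0,60,120,240,300)};print(pred, "knob",proj("scene",[*q.x[:2],.102]).round(1))
for i in range(1,k):
    if 30<st[i,4]<700 and 285<ce[i][0]<390 and 185<ce[i][1]<265: print(ce[i].round(1),st[i])
for a in (0,120,180): print(a,model(q.x,a,.031).round(4))
```

```text
top fit [ 0.56534983 -0.01120518] -157.76986559212452 0.056786573058157416 [-0.    0.1  -0.04 -0.09  0.22  0.05  0.07  0.18 -0.01  0.   -0.22 -0.38
 -0.02  0.25]
{0: array([320.5, 234.7]), 60: array([360.8, 232.7]), 120: array([374., 211.]), 240: array([314.1, 194.7]), 300: array([297.9, 214.5])} knob [336.5 207.9]
[314.3 197. ] [312 190   7  16  65]
[337.  209.5] [330 203  15  13 142]
[373.6 211.9] [371 205   6  13  62]
[298.  216.2] [296 209   7  16  67]
[372.4 230. ] [367 227  12   6  47]
[320.5 241. ] [316 229  10  22 151]
[360.8 234.9] [358 229   7  12  59]
0 [ 0.482  -0.0453  0.031 ]
120 [ 0.6365 -0.0663  0.031 ]
180 [0.6487 0.0228 0.031 ]
```

>>> send_rows:
  plan:
    - [[0, 0, 0], [0, 0, 0.098]]
    - [[0, 0, 0], [0, 0, 0.098]]
    - [[0, 0, 0], [0, 0, 0.098]]
    - [[0, 0, 0], [0, 0, 0.098]]
    - [[0, 0, 0], [0, 0, 0.098]]
    - [[0, 0, 0], [0, 0, 0.098]]
    - [[0, 0, 0], [0, 0, 0.098]]
    - [[0, 0, 0], [0, 0, 0.098]]
    - [[-1, 0.4, 0], [0, 0, 0]]
    - [[-1, 0.4, 0], [0, 0, 0]]
  gripper: 0.1
  force: 10

```text
time: 1.35
tool_pos: [0.1944, 0.4444, 0.2262]
tool_rot: [-3.141, 0.001, 1.572]
contact_force: [0.4, -0.0, 0.3]
opening: 0.0503
grip_force: 0.0
```

>>> send_rows:
  plan:
    - [[-0.98, 0.575, 0], [0, 0, 0]]
    - [[-0.98, 0.575, 0], [0, 0, 0]]
    - [[-0.98, 0.575, 0], [0, 0, 0]]
    - [[-0.98, 0.575, 0], [0, 0, 0]]
    - [[-0.98, 0.575, 0], [0, 0, 0]]
    - [[-0.98, 0.575, 0], [0, 0, 0]]
    - [[-0.98, 0.575, 0], [0, 0, 0]]
    - [[-0.98, 0.575, 0], [0, 0, 0]]
    - [[-0.98, 0.575, 0], [0, 0, 0]]
    - [[-0.98, 0.575, 0], [0, 0, 0]]

```text
time: 2.6
tool_pos: [0.3385, 0.1994, 0.2265]
tool_rot: [-3.141, 0.0, 1.571]
contact_force: [1.0, -0.1, -0.2]
opening: 0.0505
grip_force: 0.0
```

>>> send_rows:
  plan:
    - [[-0.98, 0.575, 0], [0, 0, 0]]
    - [[-0.98, 0.575, 0], [0, 0, 0]]
    - [[-0.98, 0.575, 0], [0, 0, 0]]
    - [[-0.98, 0.575, 0], [0, 0, 0]]
    - [[-0.98, 0.575, 0], [0, 0, 0]]
    - [[-0.98, 0.575, 0], [0, 0, 0]]
    - [[-0.98, 0.575, 0], [0, 0, 0]]
    - [[-0.98, 0.575, 0], [0, 0, 0]]
    - [[-0.98, 0.575, 0], [0, 0, 0]]
    - [[-0.98, 0.575, 0], [0, 0, 0]]

```text
time: 3.85
tool_pos: [0.4824, -0.0455, 0.2264]
tool_rot: [-3.141, -0.0, 1.571]
contact_force: [0.4, -0.3, -0.5]
opening: 0.0506
grip_force: 0.0
```

>>> send_rows:
  plan:
    - [[0, 0, 0.5], [0, 0, 0]]
    - [[0, 0, 1], [0, 0, 0]]
    - [[0, 0, 1], [0, 0, 0]]
    - [[0, 0, 1], [0, 0, 0]]
    - [[0, 0, 0.5], [0, 0, 0]]
    - [[0, 0, 0], [0, 0, 0]]
    - [[0, 0, 0], [0, 0, 0]]
    - [[0, 0, 0], [0, 0, 0]]
    - [[0, 0, 0], [0, 0, 0]]
    - [[0, 0, 0], [0, 0, 0]]

```text
time: 5.1
tool_pos: [0.4824, -0.0447, 0.127]
tool_rot: [3.141, 0.0, 1.571]
contact_force: [-0.1, 0.4, -0.5]
opening: 0.0505
grip_force: 0.0
```

Run:
```python
from h import *
p,_=read_camera("scene");t,_=read_camera("top")
a=cv2.resize(p[150:280,250:400],None,fx=2.6,fy=2.6,interpolation=cv2.INTER_CUBIC)
b=cv2.resize(t[140:290,276:386],None,fx=2.5,fy=2.5,interpolation=cv2.INTER_CUBIC)
o=np.zeros((400,800,3),np.uint8);o[:a.shape[0],:a.shape[1]]=a;o[:b.shape[0],400:400+b.shape[1]]=b
cv2.imwrite("pics/z2.png",o);print(robot.observe()["tool_pos"])
```

```text
[ 0.48229372 -0.04468409  0.12681609]
```

View pics/z2.png

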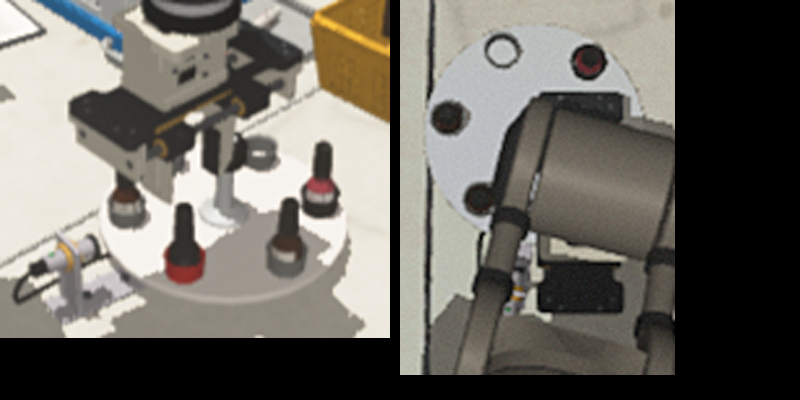

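The gripper in the scene crop is above the black bottle at (185,240) and lined up with it. I'll descend and grip the cap.

>>> send_rows:
  plan:
    - [[0, 0, 0.56], [0, 0, 0]]
    - [[0, 0, 0.56], [0, 0, 0]]
    - [[0, 0, 0.56], [0, 0, 0]]
    - [[0, 0, 0.56], [0, 0, 0]]
    - [[0, 0, 0], [0, 0, 0]]
    - [[0, 0, 0], [0, 0, 0]]
    - [[0, 0, 0], [0, 0, 0]]
    - [[0, 0, 0], [0, 0, 0]]
    - [[0, 0, 0], [0, 0, 0]]
    - [[0, 0, 0], [0, 0, 0]]

```text
time: 6.45
tool_pos: [0.4823, -0.0447, 0.0708]
tool_rot: [3.141, -0.0, 1.571]
contact_force: [-0.2, 0.6, 1.3]
opening: 0.0501
grip_force: 0.0
```

>>> send_rows:
  plan:
    - [[0, 0, 0], [0, 0, 0]]
    - [[0, 0, 0], [0, 0, 0]]
    - [[0, 0, 0], [0, 0, 0]]
    - [[0, 0, 0], [0, 0, 0]]
    - [[0, 0, 0], [0, 0, 0]]
    - [[0, 0, 0], [0, 0, 0]]
    - [[0, 0, 0], [0, 0, 0]]
    - [[0, 0, 0], [0, 0, 0]]
    - [[0, 0, 0], [0, 0, 0]]
    - [[0, 0, 0], [0, 0, 0]]
  gripper: -0.9
  force: 8

```text
time: 7.7
tool_pos: [0.4822, -0.0446, 0.0707]
tool_rot: [3.142, -0.0, 1.571]
contact_force: [-0.5, -1.1, -1.0]
opening: 0.0181
grip_force: 8.0
```

>>> send_rows:
  plan:
    - [[0, 0, -0.3], [0, 0, 0]]
    - [[0, 0, -0.4], [0, 0, 0]]
    - [[0, 0, -0.5], [0, 0, 0]]
    - [[0, 0, -0.8], [0, 0, 0]]
    - [[0, 0, -0.9], [0, 0, 0]]
    - [[0, 0, -0.9], [0, 0, 0]]
    - [[0, 0, -0.8], [0, 0, 0]]
    - [[0, 0, -0.5], [0, 0, 0]]
    - [[0, 0, -0.1], [0, 0, 0]]
    - [[0, 0, 0], [0, 0, 0]]

```text
time: 8.95
tool_pos: [0.482, -0.0446, 0.2004]
tool_rot: [-3.141, -0.0, 1.571]
contact_force: [-0.3, 0.7, -0.9]
opening: 0.0177
grip_force: 8.0
```

Run:
```python
from h import *
p,_=read_camera("scene");t,_=read_camera("top")
a=cv2.resize(p[130:280,250:400],None,fx=2.6,fy=2.6,interpolation=cv2.INTER_CUBIC)
b=cv2.resize(t[140:290,276:386],None,fx=2.5,fy=2.5,interpolation=cv2.INTER_CUBIC)
o=np.zeros((400,800,3),np.uint8);o[:a.shape[0],:a.shape[1]]=a;o[:b.shape[0],400:400+b.shape[1]]=b
cv2.imwrite("pics/z3.png",o);cv2.imwrite("pics/t3.png",t);cv2.imwrite("pics/s3.png",p);print(robot.observe()["tool_pos"])
```

```text
[ 0.481822   -0.04458032  0.20000472]
```

View pics/z3.png

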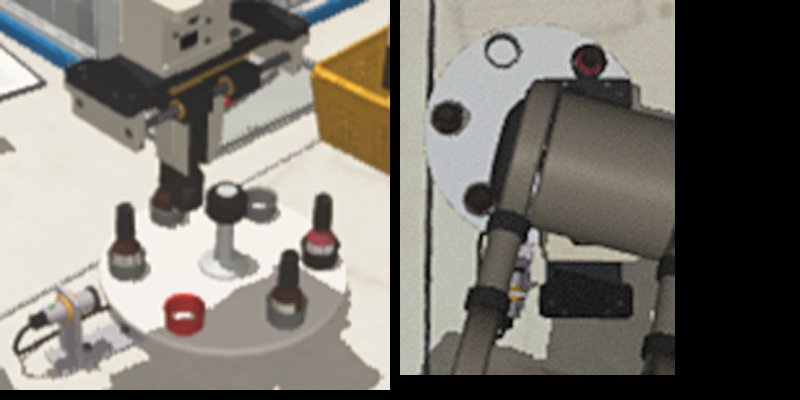

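The black bottle hangs upright in the fingers and the red cup is empty at crop (185,314). The deck hasn't moved. I'll carry the bottle over to the free cup.

>>> send_rows:
  plan:
    - [[0.109, 0.267, 0], [0, 0, 0]]
    - [[0.272, 0.668, 0], [0, 0, 0]]
    - [[0.381, 0.935, 0], [0, 0, 0]]
    - [[0.409, 1, 0], [0, 0, 0]]
    - [[0.409, 1, 0], [0, 0, 0]]
    - [[0.409, 1, 0], [0, 0, 0]]
    - [[0.354, 0.87, 0], [0, 0, 0]]
    - [[0.245, 0.6, 0], [0, 0, 0]]
    - [[0.136, 0.334, 0], [0, 0, 0]]
    - [[0, 0, 0], [0, 0, 0]]

```text
time: 10.3
tool_pos: [0.6492, 0.0238, 0.2]
tool_rot: [-3.141, -0.0, 1.572]
contact_force: [-0.5, -0.4, -1.1]
opening: 0.0178
grip_force: 8.0
```

Run:
```python
from h import *
p,_=read_camera("scene");t,_=read_camera("top");print(robot.observe()["tool_pos"],robot.observe()["opening"])
cv2.imwrite("pics/t4.png",t);cv2.imwrite("pics/s4.png",p)
h=cv2.cvtColor(t,cv2.COLOR_BGR2HSV)
def red(im,n,box,z):
    h=cv2.cvtColor(im,cv2.COLOR_BGR2HSV);m=((h[...,0]<8)|(h[...,0]>170))&(h[...,1]>130)&(h[...,2]>60)
    q=np.zeros_like(m);a,b,c,d=box;q[a:b,c:d]=m[a:b,c:d];v,u=np.nonzero(q)
    if len(u)<5:return print(n,"none")
    print(n,len(u),u.min(),u.max(),v.min(),v.max(),u.mean(),v.mean(),ray(n,((u.min()+u.max())/2,(v.min()+v.max())/2),z))
red(t,"top",(205,240,325,365),.046)
red(p,"scene",(235,270,300,345),.041)
a=cv2.resize(p[130:280,250:400],None,fx=3.5,fy=3.5,interpolation=cv2.INTER_CUBIC)
cv2.imwrite("pics/z4.png",a)
# predicted bottle base centre & free cup mouth in scene crop coords
for P in ([.6487,.0228,.16],[.6487,.0228,.051],[.6487,.0228,.031]): print((proj("scene",P)-(250,130))*3.5)
```

```text
[0.64869186 0.02338132 0.20054678] 0.018055021495626804
top 26 339 350 218 231 346.5 225.65384615384616 [ 0.48229707 -0.04941105  0.046     ]
scene 172 314 328 243 258 320.5581395348837 250.2325581395349 [ 0.48423849 -0.04573689  0.041     ]
[356.41137794 134.39855186]
[347.70608189 263.43147898]
[346.20853433 285.62865001]
```

View pics/z4.png

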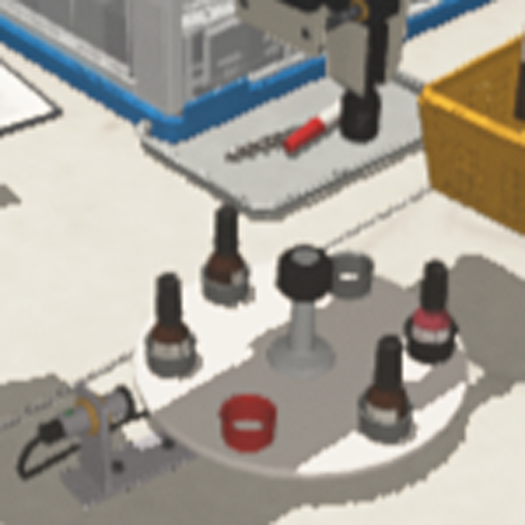

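The free cup's mouth is at crop (350,264) and the bottle's base at (360,133). Both sit about 3 px right of where I predicted, so they line up with each other. Lowering.

>>> send_rows:
  plan:
    - [[0, 0, 0.5], [0, 0, 0]]
    - [[0, 0, 0.9], [0, 0, 0]]
    - [[0, 0, 0.9], [0, 0, 0]]
    - [[0, 0, 0.8], [0, 0, 0]]
    - [[0, 0, 0.5], [0, 0, 0]]
    - [[0, 0, 0.4], [0, 0, 0]]
    - [[0, 0, 0.4], [0, 0, 0]]
    - [[0, 0, 0.35], [0, 0, 0]]
    - [[0, 0, 0.35], [0, 0, 0]]
    - [[0, 0, 0], [0, 0, 0]]

```text
time: 11.65
tool_pos: [0.6486, 0.0236, 0.0724]
tool_rot: [-3.14, -0.0, 1.571]
contact_force: [-0.3, -0.5, -0.3]
opening: 0.0177
grip_force: 8.0
```

>>> send_rows:
  plan:
    - [[0, 0, 0.05], [0, 0, 0]]
    - [[0, 0, 0], [0, 0, 0]]
    - [[0, 0, 0], [0, 0, 0]]
    - [[0, 0, 0], [0, 0, 0]]
    - [[0, 0, 0], [0, 0, 0]]
    - [[0, 0, 0], [0, 0, 0]]
    - [[0, 0, 0], [0, 0, 0]]
    - [[0, 0, 0], [0, 0, 0]]
    - [[0, 0, 0], [0, 0, 0]]
    - [[0, 0, 0], [0, 0, 0]]

```text
time: 12.9
tool_pos: [0.649, 0.0235, 0.0719]
tool_rot: [-3.142, -0.0, 1.571]
contact_force: [-0.1, -0.4, -0.7]
opening: 0.0179
grip_force: 8.0
```

>>> send_rows:
  plan:
    - [[0, 0, 0], [0, 0, 0]]
    - [[0, 0, 0], [0, 0, 0]]
    - [[0, 0, 0], [0, 0, 0]]
    - [[0, 0, 0], [0, 0, 0]]
    - [[0, 0, 0], [0, 0, 0]]
    - [[0, 0, -0.3], [0, 0, 0]]
    - [[0, 0, -0.6], [0, 0, 0]]
    - [[0, 0, -0.8], [0, 0, 0]]
    - [[0, 0, -0.8], [0, 0, 0]]
    - [[0, 0, -0.5], [0, 0, 0]]
  gripper: 0.1

```text
time: 14.15
tool_pos: [0.6497, 0.0235, 0.1493]
tool_rot: [3.139, 0.0, 1.571]
contact_force: [0.7, -1.2, -0.2]
opening: 0.0504
grip_force: 0.0
```

Run:
```python
from h import *
p,_=read_camera("scene");t,_=read_camera("top");print(robot.observe()["tool_pos"],robot.observe()["opening"])
a=cv2.resize(p[130:280,250:400],None,fx=2.6,fy=2.6,interpolation=cv2.INTER_CUBIC)
b=cv2.resize(t[140:290,276:386],None,fx=2.5,fy=2.5,interpolation=cv2.INTER_CUBIC)
o=np.zeros((400,800,3),np.uint8);o[:a.shape[0],:a.shape[1]]=a;o[:b.shape[0],400:400+b.shape[1]]=b
cv2.imwrite("pics/z5.png",o);cv2.imwrite("pics/t5.png",t);cv2.imwrite("pics/s5.png",p)
h=cv2.cvtColor(p,cv2.COLOR_BGR2HSV);m=((h[...,0]<8)|(h[...,0]>170))&(h[...,1]>130)&(h[...,2]>60)
m[:235]=0;m[270:]=0;m[:,:300]=0;m[:,345:]=0;v,u=np.nonzero(m);print(u.mean(),v.mean())
```

```text
[0.65001098 0.02348174 0.14926698] 0.05050749672713041
320.5348837209302 250.26162790697674
```

View pics/z5.png

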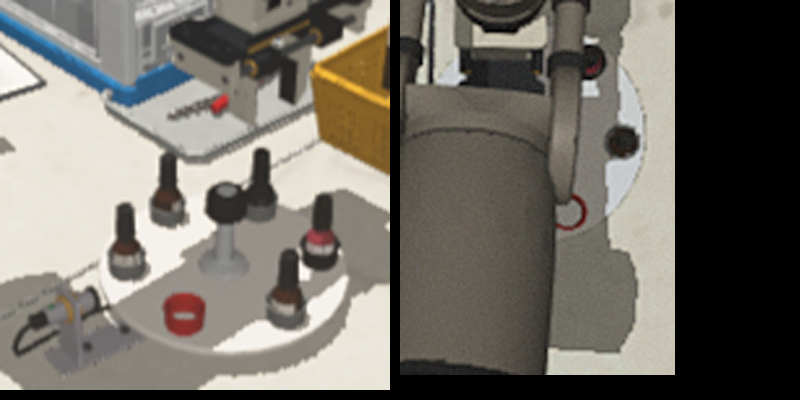

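The black bottle now stands upright in the free cup at crop (262,200), and the deck is unmoved. Next is the wine-red bottle.

>>> send_rows:
  plan:
    - [[-0.718, -0.106, 0], [0, 0, 0]]
    - [[-0.718, -0.106, 0], [0, 0, 0]]
    - [[-0.718, -0.106, 0], [0, 0, 0]]
    - [[-0.718, -0.106, 0], [0, 0, 0]]
    - [[-0.718, -0.106, 0], [0, 0, 0]]
    - [[0, 0, 0], [0, 0, 0]]
    - [[0, 0, 0.78], [0, 0, 0]]
    - [[0, 0, 0.78], [0, 0, 0]]
    - [[0, 0, 0.78], [0, 0, 0]]
    - [[0, 0, 0.78], [0, 0, 0]]

```text
time: 15.5
tool_pos: [0.636, -0.0655, 0.0684]
tool_rot: [3.141, -0.0, 1.572]
contact_force: [0.1, -0.2, -0.2]
opening: 0.0504
grip_force: 0.0
```

>>> send_rows:
  plan:
    - [[0, 0, 0], [0, 0, 0]]
    - [[0, 0, 0], [0, 0, 0]]
    - [[0, 0, 0], [0, 0, 0]]
    - [[0, 0, 0], [0, 0, 0]]
    - [[0, 0, 0], [0, 0, 0]]
    - [[0, 0, 0], [0, 0, 0]]
    - [[0, 0, 0], [0, 0, 0]]
    - [[0, 0, 0], [0, 0, 0]]
    - [[0, 0, 0], [0, 0, 0]]
    - [[0, 0, 0], [0, 0, 0]]
  gripper: -0.9

```text
time: 16.75
tool_pos: [0.6364, -0.0663, 0.0697]
tool_rot: [3.14, 0.0, 1.571]
contact_force: [0.3, -0.0, 5.6]
opening: 0.0177
grip_force: 8.0
```

>>> send_rows:
  plan:
    - [[0, 0, -0.3], [0, 0, 0]]
    - [[0, 0, -0.4], [0, 0, 0]]
    - [[0, 0, -0.5], [0, 0, 0]]
    - [[0, 0, -0.8], [0, 0, 0]]
    - [[0, 0, -0.9], [0, 0, 0]]
    - [[0, 0, -0.9], [0, 0, 0]]
    - [[0, 0, -0.8], [0, 0, 0]]
    - [[0, 0, -0.5], [0, 0, 0]]
    - [[0, 0, -0.1], [0, 0, 0]]
    - [[0, 0, 0], [0, 0, 0]]

```text
time: 18.0
tool_pos: [0.6356, -0.0662, 0.1985]
tool_rot: [-3.141, -0.0, 1.571]
contact_force: [0.4, 0.3, -0.7]
opening: 0.0173
grip_force: 8.0
```

```bash
cat > look.py <<'E'
from h import *
import sys
k=sys.argv[1]
p,_=read_camera("scene");t,_=read_camera("top");s=robot.observe();print(s["tool_pos"],s["opening"])
a=cv2.resize(p[130:280,250:400],None,fx=2.6,fy=2.6,interpolation=cv2.INTER_CUBIC)
b=cv2.resize(t[140:290,276:386],None,fx=2.5,fy=2.5,interpolation=cv2.INTER_CUBIC)
o=np.zeros((400,800,3),np.uint8);o[:a.shape[0],:a.shape[1]]=a;o[:b.shape[0],400:400+b.shape[1]]=b
cv2.imwrite(f"pics/z{k}.png",o);cv2.imwrite(f"pics/t{k}.png",t);cv2.imwrite(f"pics/s{k}.png",p)
h=cv2.cvtColor(p,cv2.COLOR_BGR2HSV);m=((h[...,0]<8)|(h[...,0]>170))&(h[...,1]>130)&(h[...,2]>60)
m[:235]=0;m[270:]=0;m[:,:290]=0;m[:,345:]=0;v,u=np.nonzero(m);print(u.mean(),v.mean(),len(u))
E
python3 look.py 6
```

```text
[ 0.63543859 -0.0661378   0.1980011 ] 0.017767795941558993
320.50306748466255 250.22085889570553 163
```

View pics/z6.png

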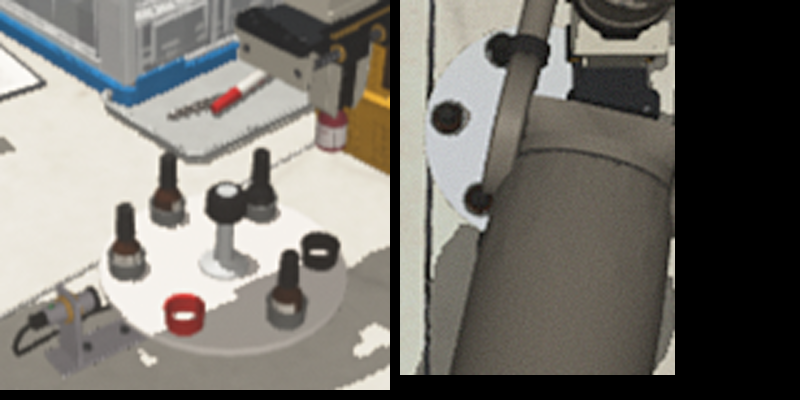

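The wine-red bottle is lifted at crop (330,130). The black cup at (320,250) is empty and the deck is still unmoved. I'll carry it to the red cup.

>>> send_rows:
  plan:
    - [[0.034, -0.25, 0], [0, 0, 0]]
    - [[0.083, -0.61, 0], [0, 0, 0]]
    - [[0.117, -0.86, 0], [0, 0, 0]]
    - [[0.125, -0.92, 0], [0, 0, 0]]
    - [[0.125, -0.92, 0], [0, 0, 0]]
    - [[0.125, -0.92, 0], [0, 0, 0]]
    - [[0.109, -0.8, 0], [0, 0, 0]]
    - [[0.075, -0.55, 0], [0, 0, 0]]
    - [[0.042, -0.31, 0], [0, 0, 0]]
    - [[0, 0, 0], [0, 0, 0]]

```text
time: 19.35
tool_pos: [0.4823, -0.0455, 0.1991]
tool_rot: [3.141, 0.0, 1.571]
contact_force: [0.0, 0.4, -0.9]
opening: 0.0174
grip_force: 8.0
```

>>> send_rows:
  plan:
    - [[0, 0, 0.5], [0, 0, 0]]
    - [[0, 0, 0.9], [0, 0, 0]]
    - [[0, 0, 0.9], [0, 0, 0]]
    - [[0, 0, 0.8], [0, 0, 0]]
    - [[0, 0, 0.5], [0, 0, 0]]
    - [[0, 0, 0.4], [0, 0, 0]]
    - [[0, 0, 0.4], [0, 0, 0]]
    - [[0, 0, 0.35], [0, 0, 0]]
    - [[0, 0, 0.25], [0, 0, 0]]
    - [[0, 0, 0], [0, 0, 0]]

```text
time: 20.6
tool_pos: [0.4821, -0.0454, 0.0736]
tool_rot: [-3.141, -0.0, 1.571]
contact_force: [-0.6, 1.1, -0.7]
opening: 0.0173
grip_force: 8.0
```

Now the last 3 mm, then release and rise.

>>> send_rows:
  plan:
    - [[0, 0, 0.05], [0, 0, 0]]
    - [[0, 0, 0.05], [0, 0, 0]]
    - [[0, 0, 0], [0, 0, 0]]
    - [[0, 0, 0], [0, 0, 0]]
    - [[0, 0, 0], [0, 0, 0]]
    - [[0, 0, 0], [0, 0, 0]]
    - [[0, 0, 0], [0, 0, 0]]
    - [[0, 0, 0], [0, 0, 0]]
    - [[0, 0, 0], [0, 0, 0]]
    - [[0, 0, 0], [0, 0, 0]]

```text
time: 21.85
tool_pos: [0.4824, -0.0454, 0.0715]
tool_rot: [3.141, -0.0, 1.571]
contact_force: [-0.5, 0.6, 0.6]
opening: 0.0175
grip_force: 8.0
```

>>> send_rows:
  plan:
    - [[0, 0, 0], [0, 0, 0]]
    - [[0, 0, 0], [0, 0, 0]]
    - [[0, 0, 0], [0, 0, 0]]
    - [[0, 0, 0], [0, 0, 0]]
    - [[0, 0, 0], [0, 0, 0]]
    - [[0, 0, -0.3], [0, 0, 0]]
    - [[0, 0, -0.6], [0, 0, 0]]
    - [[0, 0, -0.8], [0, 0, 0]]
    - [[0, 0, -0.8], [0, 0, 0]]
    - [[0, 0, -0.5], [0, 0, 0]]
  gripper: 0.1

```text
time: 23.1
tool_pos: [0.4827, -0.0455, 0.1478]
tool_rot: [3.14, 0.0, 1.571]
contact_force: [0.5, -0.3, 0.2]
opening: 0.0503
grip_force: 0.0
```

```bash
python3 look.py 7
```

```text
[ 0.48307949 -0.04562374  0.1478239 ] 0.05069432277098014
320.74418604651163 253.84883720930233 86
```

View pics/z7.png

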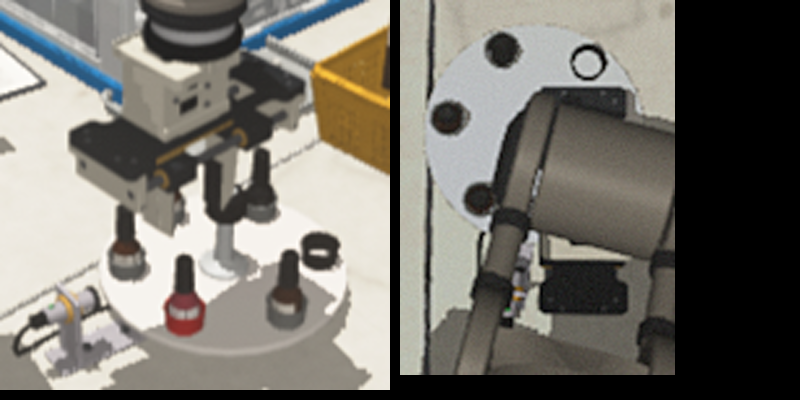

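The wine-red bottle is seated in the red cup at crop (185,300). Now for the black bottle in the free cup.

>>> send_rows:
  plan:
    - [[0.345, 0.83, 0], [0, 0, 0]]
    - [[0.345, 0.83, 0], [0, 0, 0]]
    - [[0.345, 0.83, 0], [0, 0, 0]]
    - [[0.345, 0.83, 0], [0, 0, 0]]
    - [[0.345, 0.83, 0], [0, 0, 0]]
    - [[0.345, 0.83, 0], [0, 0, 0]]
    - [[0.345, 0.83, 0], [0, 0, 0]]
    - [[0.345, 0.83, 0], [0, 0, 0]]
    - [[0, 0, 0], [0, 0, 0]]
    - [[0, 0, 0.4], [0, 0, 0]]

```text
time: 24.45
tool_pos: [0.6479, 0.0234, 0.1361]
tool_rot: [-3.142, 0.0, 1.571]
contact_force: [-0.4, -0.1, 0.3]
opening: 0.0502
grip_force: 0.0
```

>>> send_rows:
  plan:
    - [[0, 0, 0.7], [0, 0, 0]]
    - [[0, 0, 0.7], [0, 0, 0]]
    - [[0, 0, 0.7], [0, 0, 0]]
    - [[0, 0, 0.5], [0, 0, 0]]
    - [[0, 0, 0], [0, 0, 0]]
    - [[0, 0, 0], [0, 0, 0]]
    - [[0, 0, 0], [0, 0, 0]]
    - [[0, 0, 0], [0, 0, 0]]
    - [[0, 0, 0], [0, 0, 0]]
    - [[0, 0, 0], [0, 0, 0]]

```text
time: 25.7
tool_pos: [0.6483, 0.0237, 0.0716]
tool_rot: [3.141, -0.0, 1.571]
contact_force: [1.4, -0.2, 0.5]
opening: 0.0508
grip_force: 0.0
```

>>> send_rows:
  plan:
    - [[0, 0, 0], [0, 0, 0]]
    - [[0, 0, 0], [0, 0, 0]]
    - [[0, 0, 0], [0, 0, 0]]
    - [[0, 0, 0], [0, 0, 0]]
    - [[0, 0, 0], [0, 0, 0]]
    - [[0, 0, 0], [0, 0, 0]]
    - [[0, 0, 0], [0, 0, 0]]
    - [[0, 0, 0], [0, 0, 0]]
    - [[0, 0, 0], [0, 0, 0]]
    - [[0, 0, 0], [0, 0, 0]]
  gripper: -0.9

```text
time: 26.95
tool_pos: [0.6483, 0.0237, 0.0715]
tool_rot: [3.142, -0.0, 1.571]
contact_force: [0.4, -0.1, 0.3]
opening: 0.0176
grip_force: 8.0
```

>>> send_rows:
  plan:
    - [[0, 0, -0.3], [0, 0, 0]]
    - [[0, 0, -0.4], [0, 0, 0]]
    - [[0, 0, -0.5], [0, 0, 0]]
    - [[0, 0, -0.8], [0, 0, 0]]
    - [[0, 0, -0.9], [0, 0, 0]]
    - [[0, 0, -0.9], [0, 0, 0]]
    - [[0, 0, -0.8], [0, 0, 0]]
    - [[0, 0, -0.5], [0, 0, 0]]
    - [[0, 0, -0.1], [0, 0, 0]]
    - [[0, 0, 0], [0, 0, 0]]

```text
time: 28.2
tool_pos: [0.648, 0.0237, 0.201]
tool_rot: [-3.141, -0.0, 1.571]
contact_force: [-0.3, -0.5, -0.9]
opening: 0.0182
grip_force: 8.0
```

```bash
python3 look.py 8
python3 - <<'E'
import cv2,numpy as np
a=cv2.imread("pics/s8.png")[180:280,280:400].astype(int);b=cv2.imread("pics/s7.png")[180:280,280:400].astype(int)
# amber 60deg & black cup location stability (scene region x355-385,y215-262)
d=abs(a-b).max(2);print((d[50:85,60:115]>60).sum(),(d[40:85,25:60]>60).sum())
E
```

```text
[0.64786932 0.02368498 0.20050264] 0.01749162556135151
320.70454545454544 253.75 88
503 421
```

>>> send_rows:
  plan:
    - [[-0.2, -0.026, 0], [0, 0, 0]]
    - [[-0.5, -0.064, 0], [0, 0, 0]]
    - [[-0.75, -0.096, 0], [0, 0, 0]]
    - [[-0.8, -0.103, 0], [0, 0, 0]]
    - [[-0.7, -0.09, 0], [0, 0, 0]]
    - [[-0.43, -0.055, 0], [0, 0, 0]]
    - [[-0.2, -0.026, 0], [0, 0, 0]]
    - [[0, 0, 0], [0, 0, 0]]
    - [[0, 0, 0], [0, 0, 0]]
    - [[0, 0, 0], [0, 0, 0]]

```text
time: 29.55
tool_pos: [0.6369, -0.0653, 0.2015]
tool_rot: [3.142, -0.0, 1.572]
contact_force: [0.7, 0.2, 0.1]
opening: 0.0176
grip_force: 8.0
```

>>> send_rows:
  plan:
    - [[0, 0, 0.5], [0, 0, 0]]
    - [[0, 0, 0.9], [0, 0, 0]]
    - [[0, 0, 0.9], [0, 0, 0]]
    - [[0, 0, 0.8], [0, 0, 0]]
    - [[0, 0, 0.5], [0, 0, 0]]
    - [[0, 0, 0.4], [0, 0, 0]]
    - [[0, 0, 0.4], [0, 0, 0]]
    - [[0, 0, 0.35], [0, 0, 0]]
    - [[0, 0, 0.3], [0, 0, 0]]
    - [[0, 0, 0], [0, 0, 0]]

```text
time: 30.8
tool_pos: [0.6365, -0.0658, 0.0746]
tool_rot: [-3.141, -0.0, 1.571]
contact_force: [0.4, -0.1, 0.4]
opening: 0.0179
grip_force: 8.0
```

>>> send_rows:
  plan:
    - [[0, 0, 0.05], [0, 0, 0]]
    - [[0, 0, 0.05], [0, 0, 0]]
    - [[0, 0, 0], [0, 0, 0]]
    - [[0, 0, 0], [0, 0, 0]]
    - [[0, 0, 0], [0, 0, 0]]
    - [[0, 0, 0], [0, 0, 0]]
    - [[0, 0, 0], [0, 0, 0]]
    - [[0, 0, 0], [0, 0, 0]]
    - [[0, 0, 0], [0, 0, 0]]
    - [[0, 0, 0], [0, 0, 0]]

```text
time: 32.05
tool_pos: [0.6369, -0.0658, 0.0727]
tool_rot: [3.142, -0.0, 1.571]
contact_force: [0.2, -0.5, -0.1]
opening: 0.0177
grip_force: 8.0
```

>>> send_rows:
  plan:
    - [[0, 0, 0], [0, 0, 0]]
    - [[0, 0, 0], [0, 0, 0]]
    - [[0, 0, 0], [0, 0, 0]]
    - [[0, 0, 0], [0, 0, 0]]
    - [[0, 0, 0], [0, 0, 0]]
    - [[0, 0, -0.3], [0, 0, 0]]
    - [[0, 0, -0.6], [0, 0, 0]]
    - [[0, 0, -0.8], [0, 0, 0]]
    - [[0, 0, -0.8], [0, 0, 0]]
    - [[0, 0, -0.5], [0, 0, 0]]
  gripper: 0.1

```text
time: 33.3
tool_pos: [0.6375, -0.066, 0.15]
tool_rot: [3.139, 0.001, 1.571]
contact_force: [0.1, -1.0, 0.1]
opening: 0.0505
grip_force: 0.0
```

```bash
python3 look.py 9
```

```text
[ 0.63777738 -0.06603256  0.14996751] 0.050494097836917815
320.6931818181818 253.76136363636363 88
```

View pics/z9.png

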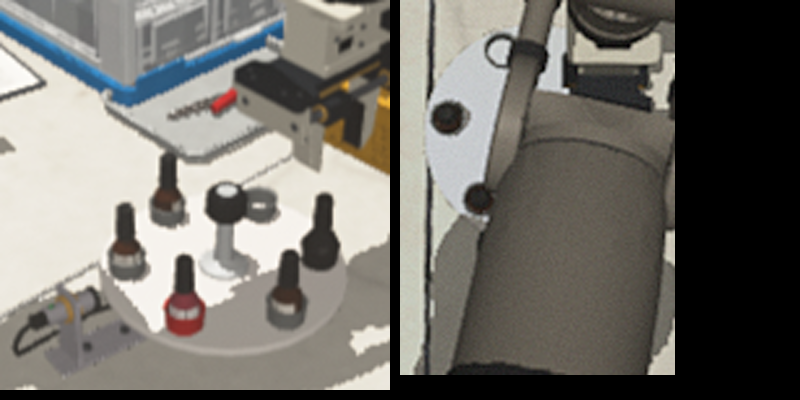

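Both bottles are seated: wine-red in red at crop (185,300), black in black at (320,240). I'll grip the knob and refine the reader's bearing.

>>> send_rows:
  plan:
    - [[0.438, -0.58, 0], [0, 0, 0]]
    - [[0.438, -0.58, 0], [0, 0, 0]]
    - [[0.438, -0.58, 0], [0, 0, 0]]
    - [[0.438, -0.58, 0], [0, 0, 0]]
    - [[0.438, -0.58, 0], [0, 0, 0]]
    - [[0, 0, 0], [0, 0, 0]]
    - [[0, 0, 0.67], [0, 0, 0]]
    - [[0, 0, 0.67], [0, 0, 0]]
    - [[0, 0, 0.67], [0, 0, 0]]
    - [[0, 0, 0.67], [0, 0, 0]]

```text
time: 34.65
tool_pos: [0.565, -0.0117, 0.0798]
tool_rot: [3.141, 0.0, 1.571]
contact_force: [0.2, -0.4, 0.6]
opening: 0.0504
grip_force: 0.0
```

>>> send_rows:
  plan:
    - [[0, 0, 0], [0, 0, 0]]
    - [[0, 0, 0], [0, 0, 0]]
    - [[0, 0, 0], [0, 0, 0]]
    - [[0, 0, 0], [0, 0, 0]]
    - [[0, 0, 0], [0, 0, 0]]
    - [[0, 0, 0], [0, 0, 0]]
    - [[0, 0, 0], [0, 0, 0]]
    - [[0, 0, 0], [0, 0, 0]]
    - [[0, 0, 0], [0, 0, 0]]
    - [[0, 0, 0], [0, 0, 0]]
  gripper: -0.6
  force: 12

```text
time: 35.9
tool_pos: [0.5651, -0.0115, 0.081]
tool_rot: [3.14, 0.0, 1.571]
contact_force: [4.7, -2.2, -5.1]
opening: 0.0351
grip_force: 12.0
```

Run:
```python
from h import *
C=np.array([.5653,-.0112])
for n,f,box in(("top","pics/top0.png",(236,278,310,335)),("scene","pics/scene0.png",(235,270,255,295))):
    im=cv2.imread(f);h=cv2.cvtColor(im,cv2.COLOR_BGR2HSV)
    m=(h[...,0]>8)&(h[...,0]<25)&(h[...,1]>110)&(h[...,2]>90)
    q=np.zeros_like(m);a,b,c,d=box;q[a:b,c:d]=m[a:b,c:d];v,u=np.nonzero(q)
    P=ray(n,((u.min()+u.max())/2,(v.min()+v.max())/2),.062)[:2];print(n,len(u),u.min(),u.max(),v.min(),v.max(),P,np.hypot(*(P-C)),np.degrees(np.arctan2(*(P-C)[::-1])))
# dark barrel front end / silhouettes in top per row: edges of non-table pixels
im=cv2.imread("pics/top0.png").astype(int);
for r in range(242,262,2):
    g=im[r,308:340].min(1);print(r,g)
```

```text
top 20 316 324 254 259 [0.40152793 0.01256698] 0.1654876449923059 171.74275064056116
scene 19 273 277 244 253 [0.39707434 0.01038595] 0.16960490902928252 172.6880225008908
242 [ 87 153 174 164 163 166 172 140 141 159 147 154 160 137 125 126 123 120
 149 161 124 138 165 169 161 157 163 165 160 163 165 165]
244 [ 88 157 171 166 165 169 168 168 160 154 158 160 167 126  75  80  82  81
  76  72 103 146 168 165 162 166 171 166 159 163 159 160]
246 [ 84 158 171 168 163 169 154 166 169 107  51  74 101  97  74  68  63  75
  74 101 151 166 164 160 160 167 169 164 162 167 161 161]
248 [ 89 155 170 166 168 162 146 158 167 132  75  80 102  92  76  60  28  42
  69 102 145 161 162 164 166 163 162 163 162 162 161 163]
250 [ 83 154 167 166 163 167 156 160 168 128  88 113 147 150 134 115  81  74
  82  72 128 168 162 159 160 160 157 158 157 161 158 159]
252 [111 164 167 172 168 153 162 151  96  72  94 126 143 147 119 104  80  78
  89  82 105 135 127 142 164 160 160 160 158 158 165 160]
254 [134 178 170 165 168 134 116  71  14  37  60  74 100  97  89  70  59  77
  74  86  88  77 110 148 162 163 159 158 162 159 161 163]
256 [132 183 167 167 167 162 156 170 177 163 149 133 129 119 117  99  70  64
  64 113 159 170 164 164 163 165 156 161 165 167 160 162]
258 [131 179 166 160 167 164 149 103  32  26  30  50  73  79 117 128 123 121
 128 155 167 169 165 161 159 164 165 166 160 163 166 162]
260 [ 93 160 170 166 139 148 167 140 109 111 126 148 130 108  73  64  68  97
 155 175 166 162 160 164 160 164 161 164 160 167 163 157]
```

Both views put the reader at about 172.2° and the red cup at 202.2°. So the knob needs a clockwise turn of about 30°, done smoothly.

>>> send_rows:
  plan:
    - [[0, 0, 0], [0, 0, 0.005]]
    - [[0, 0, 0], [0, 0, 0.01]]
    - [[0, 0, 0], [0, 0, 0.015]]
    - [[0, 0, 0], [0, 0, 0.018]]
    - [[0, 0, 0], [0, 0, 0.019]]
    - [[0, 0, 0], [0, 0, 0.02]]
    - [[0, 0, 0], [0, 0, 0.02]]
    - [[0, 0, 0], [0, 0, 0.02]]
    - [[0, 0, 0], [0, 0, 0.02]]
    - [[0, 0, 0], [0, 0, 0.02]]

```text
time: 37.15
tool_pos: [0.5646, -0.0114, 0.081]
tool_rot: [3.141, 0.0, 1.307]
contact_force: [3.3, -3.3, -3.3]
opening: 0.035
grip_force: 12.0
```

>>> send_rows:
  plan:
    - [[0, 0, 0], [0, 0, 0.02]]
    - [[0, 0, 0], [0, 0, 0.02]]
    - [[0, 0, 0], [0, 0, 0.02]]
    - [[0, 0, 0], [0, 0, 0.02]]
    - [[0, 0, 0], [0, 0, 0.02]]
    - [[0, 0, 0], [0, 0, 0.019]]
    - [[0, 0, 0], [0, 0, 0.018]]
    - [[0, 0, 0], [0, 0, 0.015]]
    - [[0, 0, 0], [0, 0, 0.01]]
    - [[0, 0, 0], [0, 0, 0.005]]

```text
time: 38.4
tool_pos: [0.5642, -0.0111, 0.0809]
tool_rot: [-3.141, 0.0, 1.046]
contact_force: [-0.1, -5.5, 4.0]
opening: 0.0356
grip_force: 12.0
```

```bash
python3 look.py 10
python3 - <<'E'
from h import *
C=np.array([.5653,-.0112])
p=cv2.imread("pics/s10.png");h=cv2.cvtColor(p,cv2.COLOR_BGR2HSV);m=((h[...,0]<8)|(h[...,0]>170))&(h[...,1]>130)&(h[...,2]>60)
m[225:275,285:345]&=True;q=np.zeros_like(m);q[215:275,280:345]=m[215:275,280:345];v,u=np.nonzero(q);print(u.min(),u.max(),v.min(),v.max(),u.mean(),v.mean())
# calibrate against start: red cup known 202.2 deg -> predicted pixel of cup mid vs start centroid (320.7,253.8)
f=lambda a:proj("scene",[C[0]+.09*np.cos(np.radians(a)),C[1]+.09*np.sin(np.radians(a)),.041])
off=np.array([320.7,253.8])-f(202.2);print("off",off)
for a in range(164,184,2): print(a,(f(a)+off).round(1))
E
```

```text
[ 0.56421384 -0.01118224  0.08090005] 0.035347865173958416
305.06976744186045 244.24418604651163 86
298 312 235 249 305.06976744186045 244.24418604651163
off [0.58653106 2.96757575]
164 [302.3 242. ]
166 [302.9 242.8]
168 [303.6 243.6]
170 [304.3 244.3]
172 [305.  245.1]
174 [305.8 245.8]
176 [306.6 246.5]
178 [307.5 247.2]
180 [308.4 247.8]
182 [309.3 248.5]
```

View pics/z10.png

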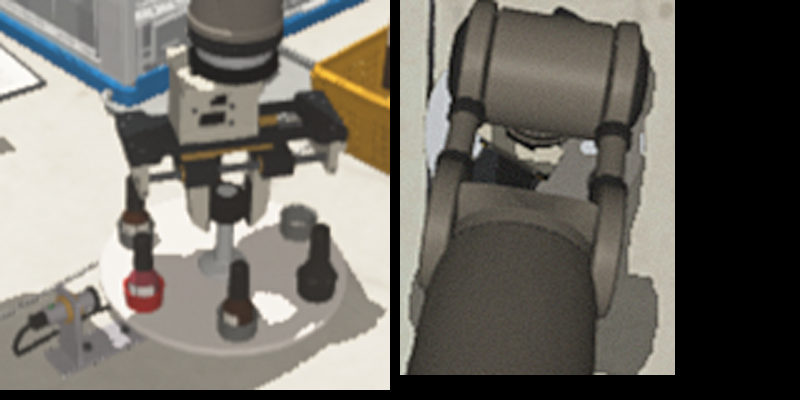

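The wine-red bottle is at crop (143,280), on the extended line of the reader barrel running (38,320) to (98,300). Its angle is about 171–172° against the reader's 172.2°, well inside the 5° tolerance. I'll hold still and hand in.

>>> send_rows:
  plan:
    - [[0, 0, 0], [0, 0, 0]]
    - [[0, 0, 0], [0, 0, 0]]
    - [[0, 0, 0], [0, 0, 0]]
    - [[0, 0, 0], [0, 0, 0]]
    - [[0, 0, 0], [0, 0, 0]]
    - [[0, 0, 0], [0, 0, 0]]
    - [[0, 0, 0], [0, 0, 0]]
    - [[0, 0, 0], [0, 0, 0]]
    - [[0, 0, 0], [0, 0, 0]]
    - [[0, 0, 0], [0, 0, 0]]

```text
time: 39.75
tool_pos: [0.5642, -0.0112, 0.0809]
tool_rot: [-3.141, 0.0, 1.047]
contact_force: [-1.1, -5.3, 5.2]
opening: 0.0354
grip_force: 12.0
```

```bash
python3 -c "
from cell import robot
print(robot.hand_in())"
```

```text
the job is handed in; nothing more can be done
None
```

I handed the job in at about 40 s: the wine-red bottle stands in the red cup within about 1° of the reader's line, the black bottle is in the black cup, and the knob is gripped at 12 N with the carousel still; the hand-in returned no verdict.

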